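# Screen light kit: three mounts out, bar out of its case

## Robot

A 7-joint arm with a two-finger parallel gripper is mounted at the origin on the work surface. World frame = base frame: x ahead of the robot, y to its left, z up, the work surface at z = 0. Lengths are in mm, angles in rad, forces in N, time in s.
With the tool pointing down it reaches from about 400 to 875 mm from the base axis. Payload 6.5 kg.
Tool frame: the origin (TCP) lies at the very end of the fingers, on their centre line; the grasp point (between the pads) lies 19 mm behind it; z points along the fingers, y is the line along which they close (so a half turn about z gives the same grasp; the last joint's range is limited). The gripper opens to 85 mm and grips with 20 to 120 N. Pads are 22 mm wide; open, the fingers measure 114 mm over their backs; the gripper's body (76 mm by 85 mm) begins 54 mm behind the grasp point. The pads swing forward as they close: fully open they stand 13 mm farther back than shut.
Start: joints at [-1.188, 0.536, -0.004, 1.538, 0.003, 1.067, -0.071], TCP at [282.019, 585.624, 231.29] pointing down, gripper open.
Joint ranges: [-2.7, 2.7], [-0.37, 2.16], [-1.27, 1.26], [0.24, 2.4], [-1.31, 4.45], [0.19, 1.91], [-2.76, 2.76]. Speed limits (rad/s): [2.39, 2.39, 3.14, 3.14, 3.14, 3.14, 3.14].

## Interface

Orientations are given as a unit quaternion [x, y, z, w].
In Python, from rig import robot, viewer gives the robot as it stands. The module is installed in compiled form; this text tells all that it offers.
- The arm moves only by the tool jog_arm, never from a script. Its argument "targets" is a list that holds one entry, the list of rows, each a list of 5 numbers: the gripper's target within -1 to 1 (shut at 1, half-way at 0, fully open at -1), then the shift along the world's x, y, z scaled (see below), then the turn about the world's z scaled (see below). In form: [[[fingers, tx, ty, tz, twist], ...]]. A call has 1 to 20 rows; each row shifts and turns the commanded pose from where the row before left it; what a row does not reach is not made up. The controller multiplies each number of a shift by 0.06 m and each number of a turn by 10 degrees. A row lasts 1/8 s, in which the tool goes at most 62.5 mm and 10.7 degrees, less where a joint would pass 70% of its speed; a pose out of reach is approached as far as the arm can. A call with a number of a shift or a turn outside -1 to 1 is refused whole. A call with a gripper value outside its range is refused whole. The fingers move at their own pace and stop on an object; "force" is the grip in N (left out, the last holds). Time passes only in rows, so rows that do not move let the fingers close. It gives the time, the measured TCP pose, the force, the opening and the grip force at its end, in the units of the state.
- robot.state(): the state, without advancing time (a new reading comes with each control period).
- viewer.camera(name): name is "scene" or "top" or "wrist"; returns a dict with "img" (384x512x3 uint8, red, green, blue), "depth" (384x512 float32, mm along the optical axis (not along the pixel's ray), 0 where there is no reading), "K" (3x3 intrinsics, pixels), "D" ([k1, k2, p1, p2, k3] as OpenCV has them; the pictures are not rectified), "eye" and "rotation" of the camera in the world. Camera axes: x right, y down, z forward; pixel columns grow to the right and rows downward; lengths in mm; the calibration is good to about 2 mm. A picture is of the moment at which its call begins.
- robot.hand_in(): hands the job in; it is judged then, once.
The state is a dict: "t": time; "joint_pos": joint angles; "dq": joint speeds; "joint_torque": joint torques, N m; "ee_pos": TCP position; "tool_rot": TCP orientation; "force": force on the tool from outside, world axes, zero at the start; "moment": the same for the moment, N m; "width": opening from 0.0 (shut) to 1.0 (fully open); "grasp_force": force on a finger pad.
Only numpy, scipy, OpenCV 4.12 (cv2) and the standard library are available. Lean on these libraries where they do the work, as an engineer would, in place of code of your own. Each camera call takes 0.05 s, during which the arm holds its last target. There are 200 camera calls.

## Task

Get the screen light ready to fit: first stand three of the four round aluminium mounts in the shallow wooden tray and leave the fourth where it is on the desk. Then draw the long light bar out of the grey case, slanting it up through the open end from under the fixed hood, and finish still gripping it, held still and high enough that all of it is a few centimetres above the top of the case. Leave the other things on the desk where they are.

Things in the scene. Friction and masses are not known exactly. Their poses are not given: they have to be found in the camera images.
- mount1_center (a point): a round aluminium mount for the light bar: a plain disc 36 mm in diameter and 24 mm tall, standing flat on the desk with a black rubber dot on top, about 60 g. This point is its centre, 12 mm above its underside. All four are alike; any three will do
- mount2_center (a point): a round aluminium mount for the light bar: a plain disc 36 mm in diameter and 24 mm tall, standing flat on the desk with a black rubber dot on top, about 60 g. This point is its centre, 12 mm above its underside. All four are alike; any three will do
- mount3_center (a point): a round aluminium mount for the light bar: a plain disc 36 mm in diameter and 24 mm tall, standing flat on the desk with a black rubber dot on top, about 60 g. This point is its centre, 12 mm above its underside. All four are alike; any three will do
- mount4_center (a point): a round aluminium mount for the light bar: a plain disc 36 mm in diameter and 24 mm tall, standing flat on the desk with a black rubber dot on top, about 60 g. This point is its centre, 12 mm above its underside. All four are alike; any three will do
- tray: shallow open wooden tray fixed to the desk, outside 100 mm along its x, 160 mm along its y, 10 mm high; walls and floor 4 mm thick, so its inside is 92 by 152 mm and three mounts fit side by side along y. Origin: centre of its underside, on the desk; z up
- case: light grey sheet-steel storage case fixed to the desk, outside 180 mm along its x, 284 mm along its y, 80 mm high, walls, floor and hood 4 mm thick. A fixed flat hood, flush with the rim, covers its -y part (from the -y wall to y = -7 mm in its frame); the +y part is open upwards, a mouth 145 mm long (y) and 172 mm wide (x), too short for the bar to be lifted out level. Origin: centre of its underside, on the desk; z up
- bar_center (a point): centre of the light bar, a rigid straight aluminium bar with black end caps and a white strip along its top, 260 mm long (along its y), 24 mm wide (x), 20 mm high (z), about 180 g, balanced at this point, smooth sides. It starts lying flat on the floor of the case (its underside 4 mm above the desk), lengthwise along the case's y, loose, with 3 to 13 mm of play at each end; rather more than half of it shows in the mouth, the rest is under the hood
- bar_front_end (a point): centre of the bar's end face that shows in the mouth (130 mm along the bar's +y from its centre, at mid-height)
- bar_rear_end (a point): centre of the bar's other end face, which starts under the hood (130 mm along the bar's -y from its centre, at mid-height)
- sharpener: bystander: a small square aluminium pencil sharpener, 32 x 26 mm, 22 mm tall, loose among the mounts; origin at its underside
- tin: bystander: a round lidded steel tin, larger and flatter-lidded than the mounts, 54 mm across, 22 mm tall, loose among the mounts; origin at its underside
- mouse: bystander: a black computer mouse, 100 x 62 mm, 33 mm tall, loose; origin at its underside
- mug: bystander: a white mug with a handle, 80 mm across, 95 mm tall, loose, empty; origin at its underside
There are look-alikes about, which are no part of the job. Leave any orange or turquoise look-alike of the part that bears mount1_center alone.

How it is judged (in metres and radians):
On the way, in this order (a step that is already met when the one before it is completed fails the run):
1. three mounts stand in the tray, the fourth left on the desk (((x of mount2_center in the frame of tray between -0.034 and 0.034 m and y of mount2_center in the frame of tray between -0.064 and 0.064 m and z of mount2_center in the frame of tray between 0.01 and 0.021 m and x of mount3_center in the frame of tray between -0.034 and 0.034 m and y of mount3_center in the frame of tray between -0.064 and 0.064 m and z of mount3_center in the frame of tray between 0.01 and 0.021 m and x of mount4_center in the frame of tray between -0.034 and 0.034 m and y of mount4_center in the frame of tray between -0.064 and 0.064 m and z of mount4_center in the frame of tray between 0.01 and 0.021 m and distance of mount1_center from where it was at the start of the episode below 0.04 m) or (x of mount1_center in the frame of tray between -0.034 and 0.034 m and y of mount1_center in the frame of tray between -0.064 and 0.064 m and z of mount1_center in the frame of tray between 0.01 and 0.021 m and x of mount3_center in the frame of tray between -0.034 and 0.034 m and y of mount3_center in the frame of tray between -0.064 and 0.064 m and z of mount3_center in the frame of tray between 0.01 and 0.021 m and x of mount4_center in the frame of tray between -0.034 and 0.034 m and y of mount4_center in the frame of tray between -0.064 and 0.064 m and z of mount4_center in the frame of tray between 0.01 and 0.021 m and distance of mount2_center from where it was at the start of the episode below 0.04 m) or (x of mount1_center in the frame of tray between -0.034 and 0.034 m and y of mount1_center in the frame of tray between -0.064 and 0.064 m and z of mount1_center in the frame of tray between 0.01 and 0.021 m and x of mount2_center in the frame of tray between -0.034 and 0.034 m and y of mount2_center in the frame of tray between -0.064 and 0.064 m and z of mount2_center in the frame of tray between 0.01 and 0.021 m and x of mount4_center in the frame of tray between -0.034 and 0.034 m and y of mount4_center in the frame of tray between -0.064 and 0.064 m and z of mount4_center in the frame of tray between 0.01 and 0.021 m and distance of mount3_center from where it was at the start of the episode below 0.04 m) or (x of mount1_center in the frame of tray between -0.034 and 0.034 m and y of mount1_center in the frame of tray between -0.064 and 0.064 m and z of mount1_center in the frame of tray between 0.01 and 0.021 m and x of mount2_center in the frame of tray between -0.034 and 0.034 m and y of mount2_center in the frame of tray between -0.064 and 0.064 m and z of mount2_center in the frame of tray between 0.01 and 0.021 m and x of mount3_center in the frame of tray between -0.034 and 0.034 m and y of mount3_center in the frame of tray between -0.064 and 0.064 m and z of mount3_center in the frame of tray between 0.01 and 0.021 m and distance of mount4_center from where it was at the start of the episode below 0.04 m))), for 0.2 s.
2. the bar slants out of the mouth, its front end above the rim, its rear end still inside the case (height (world z) of bar_front_end above 0.095 m and height (world z) of bar_rear_end below 0.07 m and y of bar_rear_end in the frame of case below 0.09 m), for 0.1 s.
At the end, for the whole second after the job is handed in: Three mounts stand flat in the tray and the fourth is within 40 mm of where it started; the light bar is gripped by the fingers, still (under 50 mm/s), not touching the case, and the centres of both its end faces are higher than 115 mm above the desk (35 mm above the case's top) (((x of mount2_center in the frame of tray between -0.034 and 0.034 m and y of mount2_center in the frame of tray between -0.064 and 0.064 m and z of mount2_center in the frame of tray between 0.01 and 0.021 m and x of mount3_center in the frame of tray between -0.034 and 0.034 m and y of mount3_center in the frame of tray between -0.064 and 0.064 m and z of mount3_center in the frame of tray between 0.01 and 0.021 m and x of mount4_center in the frame of tray between -0.034 and 0.034 m and y of mount4_center in the frame of tray between -0.064 and 0.064 m and z of mount4_center in the frame of tray between 0.01 and 0.021 m and distance of mount1_center from where it was at the start of the episode below 0.04 m) or (x of mount1_center in the frame of tray between -0.034 and 0.034 m and y of mount1_center in the frame of tray between -0.064 and 0.064 m and z of mount1_center in the frame of tray between 0.01 and 0.021 m and x of mount3_center in the frame of tray between -0.034 and 0.034 m and y of mount3_center in the frame of tray between -0.064 and 0.064 m and z of mount3_center in the frame of tray between 0.01 and 0.021 m and x of mount4_center in the frame of tray between -0.034 and 0.034 m and y of mount4_center in the frame of tray between -0.064 and 0.064 m and z of mount4_center in the frame of tray between 0.01 and 0.021 m and distance of mount2_center from where it was at the start of the episode below 0.04 m) or (x of mount1_center in the frame of tray between -0.034 and 0.034 m and y of mount1_center in the frame of tray between -0.064 and 0.064 m and z of mount1_center in the frame of tray between 0.01 and 0.021 m and x of mount2_center in the frame of tray between -0.034 and 0.034 m and y of mount2_center in the frame of tray between -0.064 and 0.064 m and z of mount2_center in the frame of tray between 0.01 and 0.021 m and x of mount4_center in the frame of tray between -0.034 and 0.034 m and y of mount4_center in the frame of tray between -0.064 and 0.064 m and z of mount4_center in the frame of tray between 0.01 and 0.021 m and distance of mount3_center from where it was at the start of the episode below 0.04 m) or (x of mount1_center in the frame of tray between -0.034 and 0.034 m and y of mount1_center in the frame of tray between -0.064 and 0.064 m and z of mount1_center in the frame of tray between 0.01 and 0.021 m and x of mount2_center in the frame of tray between -0.034 and 0.034 m and y of mount2_center in the frame of tray between -0.064 and 0.064 m and z of mount2_center in the frame of tray between 0.01 and 0.021 m and x of mount3_center in the frame of tray between -0.034 and 0.034 m and y of mount3_center in the frame of tray between -0.064 and 0.064 m and z of mount3_center in the frame of tray between 0.01 and 0.021 m and distance of mount4_center from where it was at the start of the episode below 0.04 m)) and height (world z) of each of bar_front_end, bar_rear_end above 0.115 m and contact force between lightbar and the fingers above 0.5 N and contact force between lightbar and case below 0.1 N and linear speed of lightbar below 0.05 m/s); the arm keeps its last pose, push and grip.
It fails at once if the sharpener is pushed more than 40 mm or knocked over (distance of sharpener from where it was at the start of the episode above 0.04 m or angle between sharpener's own z axis and vertical above 0.5 rad).
It fails at once if the tin is pushed more than 40 mm or knocked over (distance of tin from where it was at the start of the episode above 0.04 m or angle between tin's own z axis and vertical above 0.5 rad).
It fails at once if the mouse is pushed more than 40 mm or knocked over (distance of mouse from where it was at the start of the episode above 0.04 m or angle between mouse's own z axis and vertical above 0.5 rad).
It fails at once if the mug is pushed more than 40 mm or knocked over (distance of mug from where it was at the start of the episode above 0.04 m or angle between mug's own z axis and vertical above 0.5 rad).
It also fails if it takes over 72 s, if anything falls off the work surface, if the arm or the gripper's body presses on something with over 40 N, if the wrist force passes 120 N, or if a joint passes its speed limit or range.

## Working session

There is one attempt and no reset: what is moved stays moved. The work goes in short steps, Python scripts to look and compute and a tool call to move; the robot and the scene stay as the last step left them, time stands still between calls to the robot, and variables do not carry over. Pictures are saved under pics/ and viewed, at most 10 in all, crops included, and the job is handed in when it is done.

Besides the shell and the picture viewer there is one more tool, called by a JSON object that holds its "api" and its "payload", one argument or row to a line. jog_arm: Moves the arm, as the interface text tells. Shifts and turns lie within -1 to 1; 1 stands for 0.06 m of shift or 10 degrees of turn. Its arguments: {"type":"object","properties":{"targets":{"type":"array"},"force":{"type":"number"}},"required":["targets"]}

```bash
mkdir -p pics; ls
cat > h.py <<'E'
from rig import robot, viewer
import numpy as np, cv2
def cloud(c):
    h,w=c["depth"].shape
    uv=np.stack(np.meshgrid(np.arange(w),np.arange(h)),-1).reshape(-1,1,2).astype(np.float64)
    n=cv2.undistortPoints(uv,np.array(c["K"],float),np.array(c["D"],float)).reshape(h,w,2)
    p=np.dstack([n,np.ones((h,w))])*c["depth"][...,None]
    return p@np.array(c["rotation"]).T+np.array(c["eye"])
def ray(c,u,v,z):
    n=cv2.undistortPoints(np.array([[[u,v]]],float),np.array(c["K"],float),np.array(c["D"],float)).reshape(2)
    d=np.array(c["rotation"])@[n[0],n[1],1]; e=np.array(c["eye"])
    return e+d*(z-e[2])/d[2]
E
python3 - <<'E'
from h import *
s=robot.state(); print(s)
import pickle
for n in ("top","scene"):
    c=viewer.camera(n); pickle.dump(c,open(n+".pkl","wb"))
    cv2.imwrite(f"pics/{n}0.png",cv2.resize(c["img"][...,::-1],(800,600)))
    print(n,c["eye"],np.array(c["rotation"]).round(2).tolist(),np.array(c["K"])[0,0])
E
```

```text
pics
{'t': 0.0, 'joint_pos': array([-1.18819526,  0.53716887, -0.0044278 ,  1.53886021,  0.00260341,
        1.06731308, -0.07118444]), 'dq': array([ 1.16193147e-04, -9.98340467e-05, -4.91016855e-04,  1.91285266e-04,
        1.91610321e-03,  1.13330928e-04, -5.11013684e-04]), 'joint_torque': array([ 1.05096602e-03, -5.83418298e+01,  1.04954716e+00, -2.59093541e+01,
        1.24383043e-02,  9.71299130e-03,  1.84030677e-05]), 'ee_pos': array([281.77549535, 585.04959175, 230.41648816]), 'tool_rot': array([ 2.22482974e-01,  9.74936186e-01, -8.62624486e-04, -1.26893180e-04]), 'force': array([ 0.37748986, -0.4024277 , -0.70640206]), 'moment': array([-0.01391932, -0.08411319,  0.0157331 ]), 'grasp_force': 0.0, 'width': 0.9998508080230823}
top [ 384.64333896  -61.27409708 1119.6208536 ] [-0.7, 0.71, -0.02, 0.04] 441.48160994934705
scene [806.67916955 519.31349588 542.28859301] [0.23, 0.86, -0.44, -0.12] 351.4811511429072
```

View pics/top0.png

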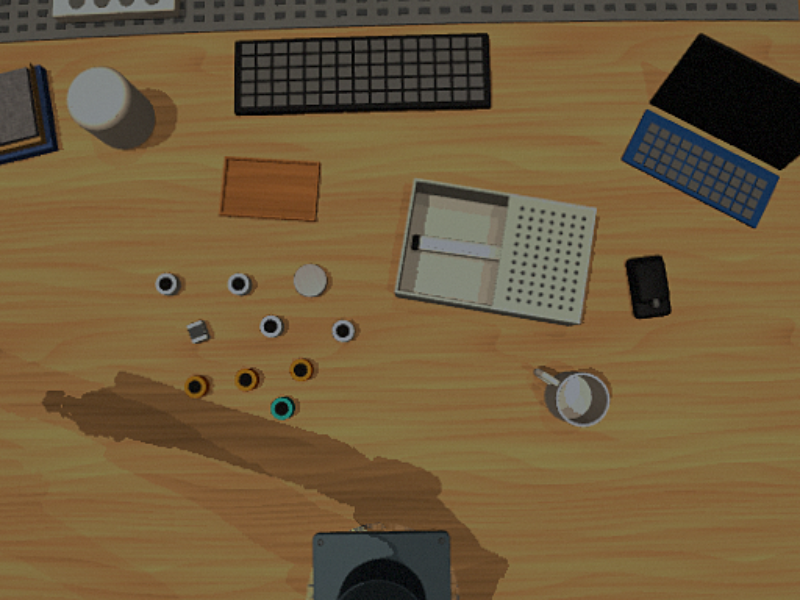

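View pics/scene0.png

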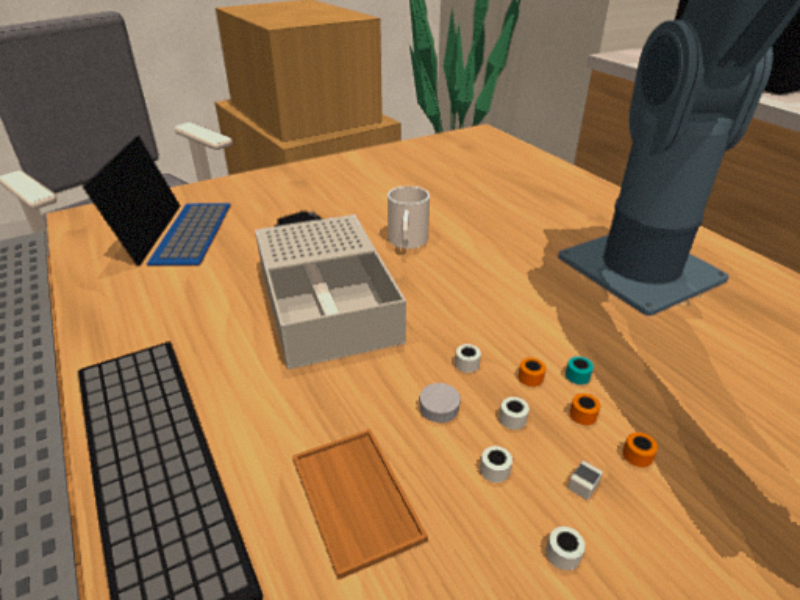

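The top view shows four silvery mounts at about (167,284), (239,284), (271,326) and (343,330), with the sharpener at (198,332) and the tin at (311,281). The tray is at (270,189). The case is centred near (497,252), with its open end on the left and the bar's front cap at (416,242). The scene view agrees.

```bash
sed -i 's/np.array(c\["rotation"\])/R(c)/g' h.py
cat >> h.py <<'E'
from scipy.spatial.transform import Rotation
def R(c): return Rotation.from_quat(c["rotation"]).as_matrix()
E
python3 - <<'E'
from h import *
import pickle
c=pickle.load(open("top.pkl","rb")); f=.64
g=cv2.cvtColor(c["img"],cv2.COLOR_RGB2GRAY)
for n,u,v in (("m",167,284),("m",239,284),("m",271,326),("m",343,330)):
    u,v=int(u*f),int(v*f)
    w=g[v-8:v+9,u-8:u+9]; m=(w<45).astype(np.uint8)
    k,l,st,ce=cv2.connectedComponentsWithStats(m)
    i=l[8,8]; p=ray(c,u-8+ce[i][0],v-8+ce[i][1],24); print(n,st[i][4],p.round(1),np.hypot(p[0],p[1]).round())
for n,z,pts in (("tin",22,[(311,281)]),("sharp",22,[(198,332)]),("tray",10,[(225,157),(320,162),(316,221),(220,215)]),
  ("case",80,[(414,180),(597,208),(580,324),(395,296)]),("hood",80,[(510,194),(497,308)]),("bar",24,[(412,234),(412,250),(498,243),(498,260)])):
    P=np.array([ray(c,u*f,v*f,z)[:2] for u,v in pts]); print(n,P.round().tolist(),P.mean(0).round(1))
    if len(P)==4: print("  ",(P[1]-P[0]).round(1),(P[2]-P[1]).round(1))
# bar via white/top mask at depth height
P=cloud(c); 
x,y,z=P[...,0],P[...,1],P[...,2]
for a,b in ((205,220),(220,230),(260,320)): print('z samp',np.median(z[int(242*f)-1:int(242*f)+2, a:b].ravel()))
cv2.imwrite("pics/crop.png",cv2.resize(c["img"][105:220,240:400,::-1],(800,575),interpolation=cv2.INTER_CUBIC))
E
```

```text
m 50 [509.1 342.8  24. ] 614.0
m 48 [507.  222.6  24. ] 554.0
m 52 [437.5 171.   24. ] 470.0
m 49 [428.3  54.8  24. ] 432.0
tin [[508.0, 104.0]] [508.5 104.2]
sharp [[430.0, 288.0]] [429.6 287.7]
tray [[720.0, 249.0], [707.0, 90.0], [608.0, 97.0], [622.0, 257.0]] [664.7 173.4]
   [ -13. -159.] [-98.9   7. ]
case [[655.0, -64.0], [606.0, -344.0], [429.0, -310.0], [477.0, -32.0]] [ 541.6 -187.5]
   [ -49.1 -279.5] [-177.1   33.5]
hood [[630.0, -211.0], [455.0, -186.0]] [ 542.8 -198.3]
bar [[581.0, -59.0], [555.0, -59.0], [564.0, -197.0], [536.0, -196.0]] [ 559.  -127.9]
   [-26.    0.5] [   8.6 -138.1]
z samp 0.8931067410658216
z samp 0.686115422978105
z samp 21.896445266991805
```

View pics/crop.png

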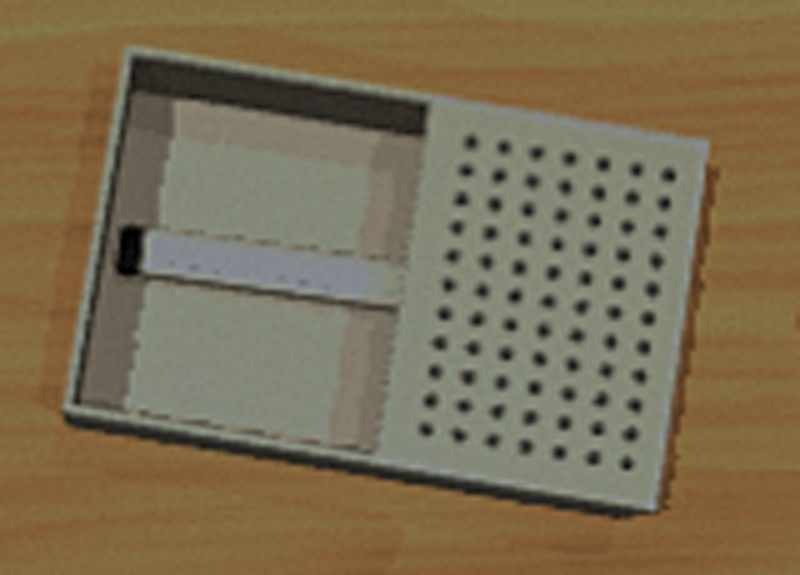

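The crop shows the bar's front cap at crop pixels (118–145, 226–275), with the bar running parallel to the case (yaw about −9.5°). The mouth is on the +y side. All grasps can be made closing along about x, so I'll go above the first mount.

{"api": "jog_arm", "payload": {
  "targets": [
    [[-0.6,0.47,-0.5,-0.2,-0.87],[-0.6,0.47,-0.5,-0.2,-0.87],[-0.6,0.47,-0.5,-0.2,-0.87],[-0.6,0.47,-0.5,-0.2,-0.87],[-0.6,0.47,-0.5,-0.2,-0.87],[-0.6,0.47,-0.5,-0.2,-0.87],[-0.6,0.47,-0.5,-0.2,-0.87],[-0.6,0.47,-0.5,-0.2,-0.87],[-0.6,0,0,0,0],[-0.6,0,0,0,0]]
  ],
  "force": 40
}}

```text
t: 1.35
ee_pos: [507.0, 346.2, 135.0]
tool_rot: [0.739, 0.674, -0.0, -0.0]
force: [0.3, 0.9, 0.5]
width: 0.804
grasp_force: 0.0
```

{"api": "jog_arm", "payload": {
  "targets": [
    [[-0.6,0.03,-0.05,-0.7,0],[-0.6,0,0,-0.7,0],[-0.6,0,0,-0.5,0],[-0.6,0,0,-0.24,0],[-0.6,0,0,0,0],[0.6,0,0,0,0],[0.6,0,0,0,0],[0.6,0,0,0,0],[0.6,0,0,0,0]]
  ]
}}

```text
t: 2.48
ee_pos: [510.3, 343.4, 8.5]
tool_rot: [0.739, 0.674, 0.001, -0.0]
force: [-0.5, -0.8, 5.4]
width: 0.401
grasp_force: 39.5
```

{"api": "jog_arm", "payload": {
  "targets": [
    [[0.6,0,0,0.5,0],[0.6,0,0,0.6,0],[0.6,0.66,-0.51,0,0],[0.6,0.66,-0.51,0,0],[0.6,0.66,-0.51,0,0],[0.6,0.66,-0.51,0,0],[0.6,0,0,0,0],[0.6,0,0,0,0]]
  ]
}}

```text
t: 3.48
ee_pos: [667.5, 220.8, 73.2]
tool_rot: [0.739, 0.674, 0.0, -0.0]
force: [0.1, 0.1, -1.5]
width: 0.404
grasp_force: 40.1
```

Run:
```python
from h import *
c=viewer.camera("wrist"); cv2.imwrite("pics/w1.png",c["img"][...,::-1])
```

```text
(no output)
```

View pics/w1.png

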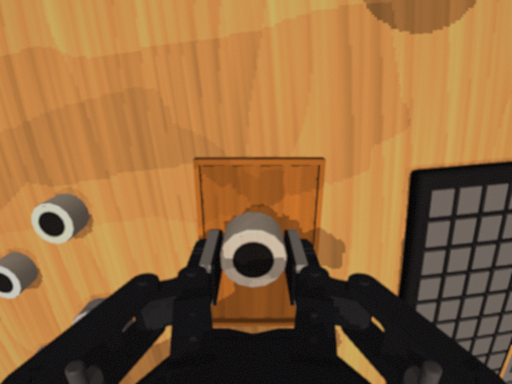

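The wrist view shows the mount held at (252,255) with its dot up, centred over the tray (195–325 wide, 157–322).

{"api": "jog_arm", "payload": {
  "targets": [
    [[0.6,0,0,-0.6,0],[0.6,0,0,-0.3,0],[0.6,0,0,-0.11,0],[0.6,0,0,0,0],[-0.6,0,0,0,0],[-0.6,0,0,0,0],[-0.6,0,0,0,0],[-0.6,0,0,0.5,0],[-0.6,0,0,0.5,0],[-0.6,-0.9,0.01,0,0],[-0.6,-0.9,0.01,0,0],[-0.6,-0.88,0.01,0,0],[-0.6,0,0,0,0]]
  ]
}}

```text
t: 5.15
ee_pos: [502.0, 222.2, 71.8]
tool_rot: [0.738, 0.675, -0.002, -0.002]
force: [1.6, 0.2, -0.2]
width: 0.798
grasp_force: 0.0
```

{"api": "jog_arm", "payload": {
  "targets": [
    [[-0.6,0,0,-0.5,0],[-0.6,0,0,-0.4,0],[-0.6,0,0,-0.18,0],[-0.6,0,0,0,0],[0.6,0,0,0,0],[0.6,0,0,0,0],[0.6,0,0,0,0],[0.6,0,0,0,0],[0.6,0,0,0.5,0],[0.6,0,0,0.6,0],[0.6,0,0,0,0]]
  ]
}}

```text
t: 6.52
ee_pos: [509.2, 223.0, 76.3]
tool_rot: [0.739, 0.674, 0.003, 0.001]
force: [-0.2, 0.3, -0.9]
width: 0.4
grasp_force: 40.0
```

{"api": "jog_arm", "payload": {
  "targets": [
    [[0.6,0.87,-0.28,0,0],[0.6,0.87,-0.28,0,0],[0.6,0.87,-0.27,0,0],[0.6,0,0,0,0],[0.6,0,0,-0.6,0],[0.6,0,0,-0.3,0],[0.6,0,0,-0.12,0],[0.6,0,0,0,0],[-0.6,0,0,0,0],[-0.6,0,0,0,0],[-0.6,0,0,0,0],[-0.6,0,0,0.5,0],[-0.6,0,0,0.5,0],[-0.6,-0.95,-0.01,0,0],[-0.6,-0.95,-0.01,0,0],[-0.6,-0.95,-0.01,0,0],[-0.6,-0.93,-0.01,0,0],[-0.6,0,0,0,0],[-0.6,0,0,0,0]]
  ]
}}

```text
t: 8.9
ee_pos: [438.0, 170.3, 72.8]
tool_rot: [0.739, 0.674, 0.001, 0.0]
force: [0.1, 0.9, 0.3]
width: 0.8
grasp_force: 0.0
```

{"api": "jog_arm", "payload": {
  "targets": [
    [[-0.6,0,0,-0.5,0],[-0.6,0,0,-0.4,0],[-0.6,0,0,-0.18,0],[-0.6,0,0,0,0],[0.6,0,0,0,0],[0.6,0,0,0,0],[0.6,0,0,0,0],[0.6,0,0,0,0],[0.6,0,0,0.5,0],[0.6,0,0,0.6,0],[0.6,0.93,-0.19,0,0],[0.6,0.93,-0.19,0,0],[0.6,0.93,-0.19,0,0],[0.6,0.93,-0.18,0,0],[0.6,0,0,0,0],[0.6,0,0,0,0]]
  ]
}}

```text
t: 10.9
ee_pos: [659.1, 125.0, 73.4]
tool_rot: [0.739, 0.674, -0.0, -0.0]
force: [-0.8, -0.2, -0.5]
width: 0.399
grasp_force: 40.3
```

{"api": "jog_arm", "payload": {
  "targets": [
    [[0.6,0,0,-0.6,0],[0.6,0,0,-0.3,0],[0.6,0,0,-0.12,0],[0.6,0,0,0,0],[-0.6,0,0,0,0],[-0.6,0,0,0,0],[-0.6,0,0,0,0],[-0.6,0,0,0.5,0],[-0.6,0,0,0.9,0],[-0.6,0,0,0.9,0],[-0.6,-0.3,-0.9,0,0],[-0.6,-0.3,-0.9,0,-0.4],[-0.6,0,0,0,0],[-0.6,0,0,0,0]]
  ]
}}

```text
t: 12.65
ee_pos: [624.2, 17.4, 150.4]
tool_rot: [0.762, 0.647, 0.0, -0.0]
force: [0.5, 0.4, -0.0]
width: 0.797
grasp_force: 0.0
```

Run:
```python
from h import *
import pickle
c=viewer.camera("top"); pickle.dump(c,open("top2.pkl","wb")); s=viewer.camera("scene")
a=c["img"][40:300,60:400,::-1]; cv2.imwrite("pics/t2.png",cv2.resize(a,(784,600)))
```

```text
(no output)
```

View pics/t2.png

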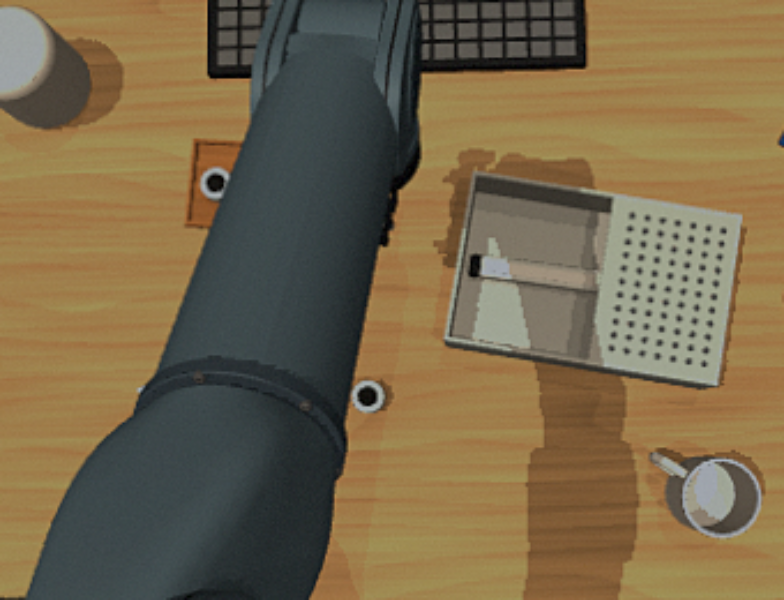

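The picture shows one mount in the tray at (215,183); the arm hides the others. The fourth mount is at (368,397). The bar's front edge is at (471,266) and its middle at the hood edge at (599,279). I'll get the bar axis and check the tray from the scene view.

Run:
```python
from h import *
import pickle
c=pickle.load(open("top2.pkl","rb"))
k=784/340
f=ray(c,60+471/k,40+266/k,24); h=ray(c,60+599/k,40+279/k,24); print(f,h)
d=(f-h)[:2]; d/=np.linalg.norm(d); print("dir",d,np.degrees(np.arctan2(-d[0],d[1])))
for t in (40,45,50): print(t,f[:2]-t*np.array([.17,.985]))
s=viewer.camera("scene"); cv2.imwrite("pics/s2.png",cv2.resize(s["img"][130:384,150:450,::-1],(708,600)))
```

```text
[566.79455953 -60.63071536  24.        ] [ 549.78277963 -199.27999231   24.        ]
dir [0.12178323 0.99255672] -6.995028916225228
40 [ 559.99455953 -100.03071536]
45 [ 559.14455953 -104.95571536]
50 [ 558.29455953 -109.88071536]
```

View pics/s2.png

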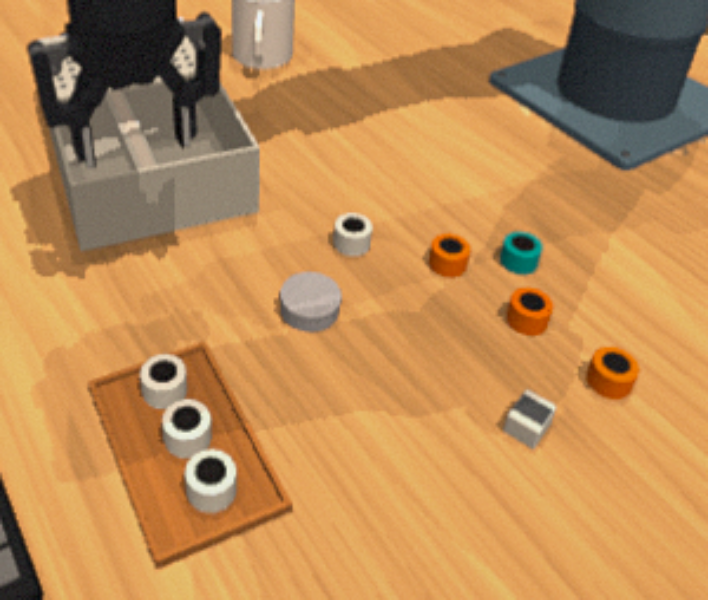

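Three mounts stand in the tray at (163,378), (187,428) and (211,480). The fourth (353,233), the tin and the sharpener are in place. Next is the bar, starting from above.

{"api": "jog_arm", "payload": {
  "targets": [
    [[-0.5,-0.36,-0.68,0,0],[-0.5,-0.36,-0.68,0,0],[-0.5,-0.36,-0.68,0,0],[-0.5,0,0,-0.5,0],[-0.5,0,0,0,0],[-0.5,0,0,0,0]]
  ],
  "force": 20
}}

```text
t: 13.55
ee_pos: [560.2, -104.4, 120.8]
tool_rot: [0.761, 0.648, 0.0, 0.0]
force: [-0.2, 0.5, 0.4]
width: 0.75
grasp_force: 0.0
```

Run:
```python
from h import *
import pickle
s=viewer.camera("scene"); T=np.array([664.7,173.4]); ey=np.array([.081,.997]); ex=np.array([.997,-.081])
for u,v in ((163,372),(187,419),(211,469)):
    p=ray(s,150+u/2.36,130+v/2.362,28)[:2]-T; print("tray frame",p@ex,p@ey)
w=viewer.camera("wrist"); cv2.imwrite("pics/w2.png",w["img"][...,::-1]); pickle.dump(w,open("w2.pkl","wb"))
P=cloud(w); z=P[...,2]; g=w["img"].astype(int)
m=(z>17)&(z<32); ys,xs=np.nonzero(m); Q=P[m]; ok=(abs(Q[:,0]-560)<60)&(Q[:,1]<-45)&(Q[:,1]>-190); Q=Q[ok]
print(len(Q))
for y0 in range(-190,-45,15):
    q=Q[(Q[:,1]>y0)&(Q[:,1]<y0+15)]
    if len(q)>8: print(y0+7,len(q),np.percentile(q[:,0],[3,50,97]).round(1),q[:,2].mean().round(1))
print(Q[:,1].max())
```

```text
tray frame -1.4079758634662496 -45.84990298068889
tray frame -2.4654601387478934 1.7211117511693654
tray frame -2.4776361532499664 46.71357984987172
3428
-183 298 [541.5 552.3 563.4] 23.5
-168 314 [543.3 554.4 565.4] 23.7
-153 337 [545.6 556.6 567.5] 23.8
-138 362 [548.3 559.4 570.2] 23.8
-123 393 [550.9 562.3 573.8] 23.7
-108 416 [553.5 564.7 576. ] 23.8
-93 431 [555.8 566.9 578. ] 23.8
-78 456 [557.7 568.8 579.7] 23.3
-63 311 [560.3 571.2 616.1] 23.6
-48 110 [556.7 580.4 605.7] 24.5
-45.03144912524999
```

View pics/w2.png

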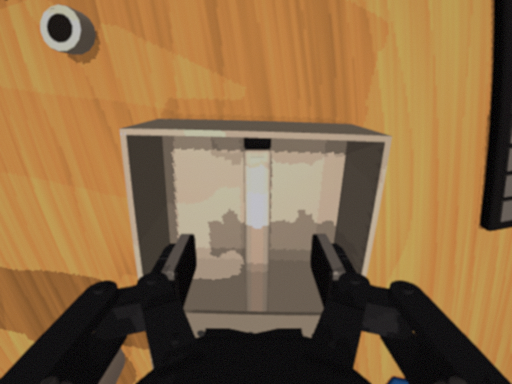

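The wrist view shows the bar as a vertical strip at u≈258, v 138–310, midway between the fingers (180 and 330). The depth puts its axis at x≈565 at the grasp.

{"api": "jog_arm", "payload": {
  "targets": [
    [[-0.5,0.08,0,-0.6,0],[-0.5,0,0,-0.6,0],[-0.5,0,0,-0.4,0],[-0.5,0,0,-0.24,0],[-0.5,0,0,0,0],[0.8,0,0,0,0],[0.8,0,0,0,0],[0.8,0,0,0,0],[0.8,0,0,0,0],[0.8,0,0,0,0]]
  ],
  "force": 20
}}

```text
t: 14.9
ee_pos: [564.8, -105.7, 10.9]
tool_rot: [0.762, 0.647, 0.001, 0.001]
force: [-0.5, -0.3, 6.2]
width: 0.277
grasp_force: 20.6
```

{"api": "jog_arm", "payload": {
  "targets": [
    [[0.8,0,0,0.15,0],[0.8,0,0,0.2,0],[0.8,0,0,0.2,0],[0.8,0,0,0.2,0],[0.8,0,0,0.2,0],[0.8,0,0,0,0]]
  ]
}}

```text
t: 15.65
ee_pos: [564.7, -105.7, 68.0]
tool_rot: [0.762, 0.647, 0.001, 0.001]
force: [0.2, 1.0, -2.2]
width: 0.275
grasp_force: 20.6
```

Run:
```python
from h import *
c=viewer.camera("wrist"); d=viewer.camera("scene")
cv2.imwrite("pics/w3.png",np.hstack([cv2.resize(c["img"],(400,300)),cv2.resize(d["img"][100:250,140:340],(400,300))])[...,::-1])
```

```text
(no output)
```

View pics/w3.png

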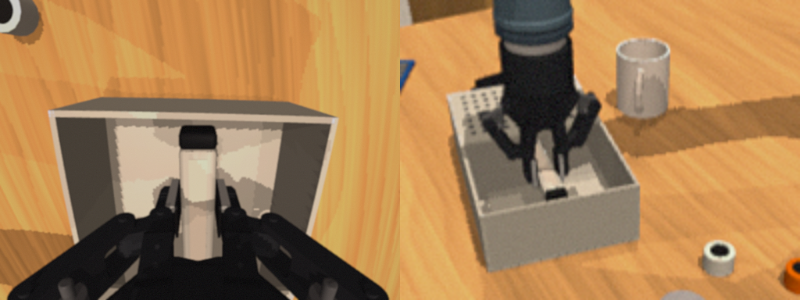

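The bar has come up between the fingers, with its cap at (198,137) in the wrist half. I'll measure its slope from the depth.

```bash
cat > slope.py <<'E'
from h import *
c=viewer.camera("wrist"); P=cloud(c)
s=robot.state(); e=np.array(s["ee_pos"]); a=np.array([.155,.988]); b=np.array([.988,-.155])
r=P[...,:2]-e[:2]; y=r@a; x=r@b; z=P[...,2]
m=(abs(x)<7)&(z>e[2]-60)&(z<e[2]+70)&(y>5)&(y<70)
for y0 in range(5,70,6):
    q=m&(y>=y0)&(y<y0+6)
    if q.sum()>5: print(y0+3,q.sum(),np.median(z[q]).round(1))
print("ee",e.round(1),"F",s["force"].round(1),s["grasp_force"],s["t"])
E
python3 slope.py
```

```text
8 274 80.5
14 284 80.9
20 295 81.2
26 320 81.5
32 358 81.1
38 306 82.0
44 500 81.5
50 121 69.4
56 695 71.2
ee [ 563.8 -105.4   66.6] F [-0.9  0.3 -2.1] 20.612989962100983 15.8
```

The bar is still nearly level at about 2°, so pad friction is holding it. The hood edge should tilt it as I raise further, and I'll do that gently.

{"api": "jog_arm", "payload": {
  "targets": [
    [[0.8,0,0,0.12,0],[0.8,0,0,0.12,0],[0.8,0,0,0.12,0],[0.8,0,0,0.12,0],[0.8,0,0,0.12,0],[0.8,0,0,0,0],[0.8,0,0,0,0]]
  ]
}}

```text
t: 16.68
ee_pos: [564.0, -105.5, 102.9]
tool_rot: [0.762, 0.647, 0.0, 0.0]
force: [-0.4, 0.4, -0.8]
width: 0.275
grasp_force: 20.2
```

```bash
python3 slope.py
```

```text
8 209 119.2
14 231 121.8
20 266 124.3
26 299 127.0
32 306 128.1
38 381 132.0
44 617 129.9
50 287 120.6
56 314 78.8
ee [ 563.9 -105.5  102.8] F [ 0.3 -0.  -2.7] 20.237231254577637 16.725
```

The slope is now 23°: front centre at about 120 mm, rear at about 21 mm. I'll draw it out along its own slant.

{"api": "jog_arm", "payload": {
  "targets": [
    [[0.8,0.05,0.3,0.11,0],[0.8,0.05,0.3,0.11,0],[0.8,0.05,0.3,0.11,0],[0.8,0.05,0.3,0.11,0],[0.8,0.05,0.3,0.11,0],[0.8,0.05,0.3,0.11,0],[0.8,0.05,0.3,0.11,0],[0.8,0.05,0.3,0.12,0],[0.8,0,0,0,0],[0.8,0,0,0,0]]
  ],
  "force": 30
}}

```text
t: 17.98
ee_pos: [587.8, 37.6, 156.1]
tool_rot: [0.762, 0.647, -0.0, 0.0]
force: [-0.3, -0.0, -2.2]
width: 0.267
grasp_force: 35.0
```

```bash
python3 slope.py
```

```text
8 205 172.1
14 236 174.7
20 255 177.4
26 289 179.9
32 318 181.2
38 364 185.0
44 609 183.5
50 327 174.1
ee [587.7  37.2 156. ] F [-0.9 -0.  -1.8] 35.00462293624878 18.025
```

{"api": "jog_arm", "payload": {
  "targets": [
    [[0.8,0,0,0.2,0],[0.8,0,0,0.3,0],[0.8,0,0,0.3,0],[0.8,0,0,0.3,0],[0.8,0,0,0.3,0],[0.8,0,0,0.3,0],[0.8,0,0,0.2,0],[0.8,0,0,0.1,0],[0.8,0,0,0,0],[0.8,0,0,0,0],[0.8,0,0,0,0],[0.8,0,0,0,0]]
  ]
}}

```text
t: 19.52
ee_pos: [587.8, 38.4, 275.9]
tool_rot: [0.762, 0.647, -0.0, -0.0]
force: [0.5, 0.4, -0.6]
width: 0.267
grasp_force: 35.0
```

```bash
python3 slope.py
python3 - <<'E'
from h import *
d=viewer.camera("scene"); cv2.imwrite("pics/s3.png",d["img"][...,::-1])
E
```

```text
8 207 292.1
14 236 294.8
20 256 297.4
26 303 299.8
32 304 301.1
38 370 305.0
44 628 302.6
50 272 293.5
ee [587.9  38.4 276.1] F [ 0.2 -0.4 -2.1] 35.043209195137024 19.575
```

View pics/s3.png

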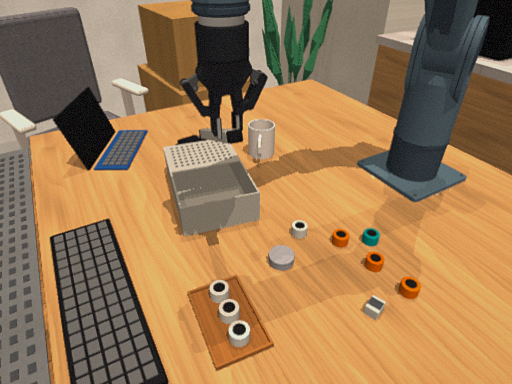

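The picture shows the bar gripped at about (222,130), well clear of the case. Three mounts are in the tray at (219,290), (229,309) and (239,332), and everything else is in place. The rear end works out at about 190 mm high.

```bash
python3 -c "
from rig import robot
print(robot.hand_in())"
```

```text
the job is handed in; nothing more can be done
None
```

I handed the job in at about 19.6 s; no verdict was returned. By my last measurements, three mounts stand in the tray with the fourth left on the desk, and the light bar is gripped still, slanting about 23° with its lower end roughly 190 mm above the desk.

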